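Unpin the sample case and hold its sprung lid open

TASK

Draw the red-knobbed locking pin out of the hasp on the front of the blue sample case and lay its steel shank in the notches of the yellow forked pin rest beside the case, then let go of it. Then lift the case's grey lid by its black bar handle and finish while still holding it steady, open at about 60 degrees from shut, so that the vials can be looked over; the lid falls shut by itself, so do not let go of it at the end. Leave the other things on the table where they are.

Things in the scene. Friction and masses are not known exactly. Their poses are not given: they have to be found in the camera images.
- sample_case: blue case, 140 (x) x 220 (y) x 75 mm high, fixed to the table, vials fixed inside, grey lid with its top face 83 mm above the table. Origin: centre of its underside; its front (hasp and handle) faces its own -x. Steel hasp in front: two upright fixed ears, 22 mm wide, tops 121 mm above the table, 34 mm apart along y, with the lid's eye between them; the pin passes through all three.
- bore (a point): centre of the hasp bore, midway between the two ears, 110 mm above the table, 102 mm in front of the case's origin and 65 mm to its -y side; axes as the case's; the bore runs along y. Bore diameter in the ears 9.5 mm, in the lid's eye 12 mm.
- pin: locking pin, 40 g: steel shank 8 mm thick, 58 mm long, red round knob on one end, 18 mm in diameter, 29 mm long. Origin: middle of the shank, on its axis; its y runs along the pin: knob from -29 to -58 mm, shank tip at +29 mm. Starts level in the hasp along the case's y, knob on the case's -y side, loose in the bore; draw it 60 mm or more along the case's -y. While it is in, the lid cannot open.
- pin_rest: pin rest fixed to the table on the case's -y side: grey block, foot 70 (x) x 50 (y) mm, with two upright yellow forks 7 mm thick, at y = +-15 mm. Each has an upward-open notch 12 mm wide, floor 60 mm above the table, with a flared mouth, top about 84 mm. Origin: centre of its underside.
- notch (a point): where the shank's axis lies when parked: midway between the forks, 4 mm above the notch floors (64 mm above the table); axes as the pin rest's; notches run along its y. The shank lies across both forks, knob hanging free beyond either fork, the pin's origin within 11 mm of this point along y.
- lid_panel (a joint): lid angle, rad: 0 shut, grows as the lid opens upward; stop at 1.35. 60 degrees is 1.047. A light spring (0.2 N m per rad) and its weight (about 0.36 kg with its handle) close it from any angle.
- lid_hinge (a point): hinge line of the lid at the back of the case, middle of its length, 76 mm above the table; it runs along the case's y, 75 mm behind the case's origin (+x). This point turns with the lid.
- lid_bar: lid handle: round black sleeve, 14 mm thick, 92 mm long along its y, held between two end posts; it turns freely about its own length, so closed fingers need not turn with the lid. Origin: middle of the sleeve. Lid shut: 115 mm above the table, 173 mm in front of the hinge line (-x) and 39 mm above it, 32 mm above the lid's top face, 35 mm to +y of the case's middle.
- salve_tin: bystander: round aluminium tin, 59 mm in diameter, 28 mm high; origin: centre of underside
- tape_roll: bystander: roll of blue masking tape lying flat, 106 mm across, 36 mm high; origin: centre of underside
- rubber_bung: bystander: red-brown rubber bung, 31 mm across, 26 mm high; origin: centre of underside
- marker: bystander: black and white marker pen lying flat, 132 mm long, 15 mm thick; origin: centre of underside
Things that resemble listed ones, but are neither listed nor needed, are in the scene too. What is shaped like the pin_rest but pink or turquoise is not meant.

How it is judged:
On the way, in this order (a step that is already met when the one before it is completed fails the run):
1. the pin is drawn out of the hasp with the lid still shut (distance between pin and bore above 0.055 m and value of joint lid_panel below 0.1 rad), for 0.1 s.
2. the pin lies in both notches of the rest, let go, with the lid not yet lifted (x of pin in the frame of notch between -0.005 and 0.005 m and y of pin in the frame of notch between -0.014 and 0.014 m and z of pin in the frame of notch between -0.005 and 0.004 m and angle between the y axis of pin and the y axis of notch, either way round below 0.2 rad and contact force between pin and the arm below 0.05 N and contact force between pin and the fingers below 0.05 N and value of joint lid_panel below 0.2 rad), for 0.2 s.
At the end, for the whole second after the job is handed in: The fingers hold the lid by its bar handle, still, at 60 degrees from shut, plus or minus 6 degrees, carried by nothing else; the pin lies at rest in both notches of the pin rest, not touched by the robot (value of joint lid_panel between 0.942 and 1.152 rad and velocity of joint lid_panel between -0.1 and 0.1 rad/s and contact force between the fingers and lid_bar above 0.4 N and contact force between pin and lid_panel below 0.05 N and x of pin in the frame of notch between -0.005 and 0.005 m and y of pin in the frame of notch between -0.014 and 0.014 m and z of pin in the frame of notch between -0.005 and 0.004 m and angle between the y axis of pin and the y axis of notch, either way round below 0.2 rad and contact force between pin and the arm below 0.05 N and contact force between pin and the fingers below 0.05 N and linear speed of pin below 0.03 m/s); the arm keeps its last pose, push and grip.
It fails at once if a bystander on the table is moved more than 3 cm (distance of any of salve_tin, tape_roll, rubber_bung, marker from where it was at the start of the episode above 0.03 m).
It also fails if it takes over 54 s, if anything falls off the work surface, if the arm or the gripper's body presses on something with over 40 N, if the wrist force passes 120 N, or if a joint passes its speed limit or range.

ROBOT

A 7-joint arm with a two-finger parallel gripper is mounted at the origin on a cart in front of the work surface, level with it; the furniture and walls round the work are solid. World frame = base frame: x ahead of the robot, y to its left, z up, the work surface at z = 0. Lengths are in m, angles in rad, forces in N, time in s.
With the tool pointing down it reaches from about 0.425 to 1.025 m from the base axis. Payload 3.6 kg.
Tool frame: the origin (TCP) lies between the finger pads; the fingertips stand 22 mm ahead of it and the grasp point (between the pads) lies 3 mm ahead of it (env.tip_extent is the distance from the TCP to the fingertips, in m); z points along the fingers, y is the line along which they close (so a half turn about z gives the same grasp; the last joint's range is limited). The gripper opens to 85 mm and grips with 20 to 120 N. Pads are 22 mm wide; open, the fingers measure 114 mm over their backs; the gripper's body (76 mm by 85 mm) begins 54 mm behind the grasp point. The pads swing forward as they close: fully open they stand 13 mm farther back than shut.
Start: joints at [1.155, 0.591, 0.048, 1.609, -0.033, 0.943, -0.034], TCP at [0.23, -0.688, 0.253] pointing down, gripper open.
Joint ranges: [-2.69, 2.69], [-0.47, 2.24], [-1.27, 1.36], [0.19, 2.51], [-1.53, 4.68], [0.08, 2.07], [-3.09, 3.09]. Speed limits (rad/s): [2.57, 2.57, 3.14, 3.14, 3.14, 3.14, 3.14].

INTERFACE

Orientations are given as a unit quaternion [w, x, y, z].
In Python, from workcell import env gives the robot as it stands. The module is installed in compiled form; this text tells all that it offers.
- The arm moves only by the tool play_rows, never from a script. Its argument "steps" is a list of rows, each an object with "translation": the shift along the world's x, y, z scaled (see below), a list of three; "angular": the turn, a rotation vector about the world's x, y, z scaled (see below), a list of three; "fingers": the closure, from 0 (fully open) to 1 (shut). A call has 1 to 20 rows; each row is the pose to reach, as a shift and turn from the pose commanded when the call began; what a row does not reach only later rows make up. The controller multiplies each number of a shift by 0.4 m and each number of a turn by pi/4 rad. A row lasts 1/8 s, in which the tool goes at most 62.5 mm and 10.7 degrees, less where a joint would pass 70% of its speed; a pose out of reach is approached as far as the arm can. A call with a number of a shift or a turn outside -1 to 1 is refused whole. A call with a gripper value outside its range is refused whole. The fingers move at their own pace and stop on an object; "force" is the grip in N (left out, the last holds). Time passes only in rows, so rows that repeat a pose let the fingers close. It gives the time, the measured TCP pose, the force, the opening and the grip force at its end, in the units of the state.
- env.state(): the state, without advancing time (a new reading comes with each control period).
- env.grab_frame(name): name is "scene" or "top" or "wrist"; returns a dict with "frame" (420x560x3 uint8, red, green, blue), "camera_matrix" (3x3 intrinsics, pixels), "pose" (4x4, takes a point from camera to world coordinates); the wrist camera has in their place "T_tool_cam" (4x4, takes a point from camera to tool coordinates, whose origin is the TCP and whose axes are the flange's). Camera axes: x right, y up, looking along -z (the intrinsics and any distortion apply to the point x, -y, -z); pixel columns grow to the right and rows downward; lengths in m; the calibration is good to about 2 mm. A picture is of the moment at which its call begins: read the wrist's pose just before it. There is no depth.
- env.finish_job(): hands the job in; it is judged then, once.
Trained networks look in the newest picture that a camera, given by its name, has taken for a name from the list of things; names that differ only in an ending like _2 or _b are one class to them, and where a whole thing is asked for, a point or a joint stands for the part that bears it (a point fixed in the world has none). Each returns a list of dicts, best first, with "confidence" (0 to 1); they miss things now and then, are a little off and sometimes report something else, mostly with a low value. They report only what shows in the picture. A call takes as long as a camera call. They do not tell look-alikes from the thing itself.
- env.silhouettes(name, camera): "region" (420x560 bool, what is visible of it) and "bbox" ([left, top, right, bottom] in pixels, round what is visible of it).
The state is a dict: "clock": time; "q": joint angles; "qd": joint speeds; "joint_torque": joint torques, N m; "eef_pos": TCP position; "tool_rot": TCP orientation; "wrist_force": force on the tool from outside, world axes, zero at the start; "wrist_torque": the same for the moment, N m; "gripper_width": opening from 0.0 (shut) to 1.0 (fully open); "grip_force": force on a finger pad.
Only numpy, scipy, OpenCV 4.12 (cv2) and the standard library are available. Lean on these libraries where they do the work, as an engineer would, in place of code of your own. Each camera call takes 0.05 s, during which the arm holds its last target. There are 200 camera calls.

## Working session

There is one attempt and no reset: what is moved stays moved. The work goes in short steps, Python scripts to look and compute and a tool call to move; the robot and the scene stay as the last step left them, time stands still between calls to the robot, and variables do not carry over. Pictures are saved under pics/ and viewed, at most 14 in all, crops included, and the job is handed in when it is done.

Besides the shell and the picture viewer there is one more tool, called after ">>>" by a JSON object that holds its "method" and its "body". play_rows: Moves the arm, as the interface text tells. Its arguments: {"type":"object","properties":{"steps":{"type":"array"},"force":{"type":"number"}},"required":["steps"]}

```bash
mkdir -p pics; cat > h.py <<'E'
import numpy as np, cv2
from workcell import env
def proj(f,P):
    T=np.linalg.inv(f["pose"]); p=(T[:3,:3]@np.array(P).T).T+T[:3,3]
    q=(f["camera_matrix"]@np.c_[p[:,0],-p[:,1],-p[:,2]].T).T
    return q[:,:2]/q[:,2:]
def ray(f,uv,z):
    d=np.linalg.inv(f["camera_matrix"])@[uv[0],uv[1],1]; d=f["pose"][:3,:3]@[d[0],-d[1],-d[2]]
    o=f["pose"][:3,3]; return o+d*(z-o[2])/d[2]
E
python3 - <<'E'
from h import *
s=env.state(); print(s)
fs={n:env.grab_frame(n) for n in("scene","top")}
for n,f in fs.items():
    print(n,f["pose"].round(3).tolist(),f["camera_matrix"].round(1).tolist(),f.keys())
    cv2.imwrite(f"pics/{n}0.png",f["frame"][:,:,::-1])
    for o in["sample_case","pin","pin_rest","lid_bar","lid_panel","salve_tin","tape_roll","rubber_bung","marker"]:
        for d in env.silhouettes(o,n):
            m=d["region"]; ys,xs=np.nonzero(m); print(n,o,round(d["confidence"],2),list(map(int,d["bbox"])),xs.mean().round(1),ys.mean().round(1),m.sum())
E
```

```text
{'clock': 0.0, 'q': array([ 1.15450341,  0.59209655,  0.04829146,  1.60982926, -0.033316  ,
        0.94273044, -0.03372971]), 'qd': array([ 0.00079712,  0.0001656 , -0.00029818, -0.00013626,  0.00099423,
       -0.00075172, -0.00077292]), 'joint_torque': array([-9.05047509e-04, -5.48687589e+01,  1.54631887e+00, -1.98122495e+01,
        9.28123773e-03,  8.70311429e-03,  1.31465501e-05]), 'eef_pos': array([ 0.2297492 , -0.68680288,  0.25215437]), 'tool_rot': array([-1.10472317e-03,  9.86999338e-01,  1.60720350e-01, -2.34780715e-04]), 'wrist_force': array([-0.15903761,  1.14754538,  0.3372037 ]), 'wrist_torque': array([-0.04422218,  0.01649353, -0.02611493]), 'grip_force': 0.0, 'gripper_width': 0.9997888643295232}
scene [[-0.502, 0.713, -0.49, -0.244], [-0.865, -0.418, 0.278, 0.482], [-0.006, 0.563, 0.826, 1.388], [0.0, 0.0, 0.0, 1.0]] [[543.4, 0.0, 287.6], [0.0, 543.4, 214.7], [0.0, 0.0, 1.0]] dict_keys(['frame', 'camera_matrix', 'pose'])
scene sample_case 0.62 [191, 191, 288, 273] 238.1 231.5 4534
scene pin 0.67 [263, 225, 292, 242] 284.5 231.0 80
scene pin_rest 0.96 [338, 196, 360, 
[... 794 characters left out ...]
4, 0.989, 1.536], [0.0, 0.0, 0.0, 1.0]] [[520.3, 0.0, 289.3], [0.0, 520.3, 209.1], [0.0, 0.0, 1.0]] dict_keys(['frame', 'camera_matrix', 'pose'])
top sample_case 0.9 [209, 179, 288, 247] 249.2 208.3 4792
top pin_rest 0.96 [357, 223, 374, 248] 364.3 236.6 384
top pin_rest 0.85 [318, 191, 339, 219] 326.0 202.5 388
top pin_rest 0.72 [422, 147, 443, 173] 431.2 161.4 432
top lid_bar 0.67 [218, 236, 255, 241] 233.8 237.4 193
top lid_panel 0.67 [207, 177, 288, 245] 248.5 207.0 4474
top salve_tin 0.8 [149, 240, 173, 256] 163.1 247.5 346
top tape_roll 0.59 [145, 172, 180, 204] 163.1 187.8 709
top rubber_bung 0.61 [219, 267, 228, 277] 224.6 272.0 91
top marker 0.59 [272, 269, 314, 286] 290.8 277.2 177
```

```bash
ls -la pics
```

```text
total 776
drwxr-xr-x 2 agent agent   4096 Nov 29 18:27 .
drwxr-xr-x 3 agent agent   4096 Nov 29 18:27 ..
-rw-r--r-- 1 agent agent 413394 Nov 29 18:27 scene0.png
-rw-r--r-- 1 agent agent 370968 Nov 29 18:27 top0.png
```

View pics/scene0.png

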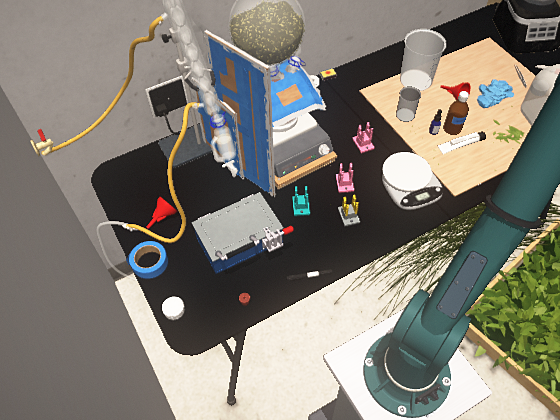

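View pics/top0.png

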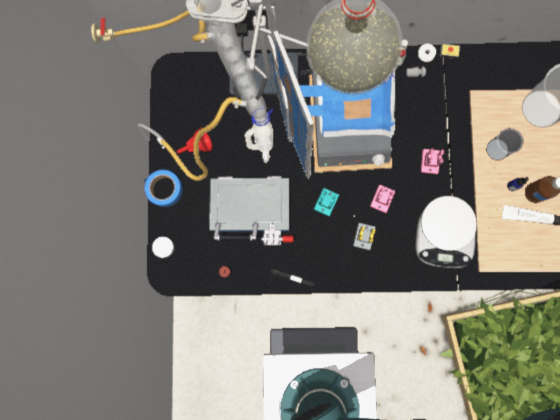

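Scene view: case at (238,230), with the red knob at (287,231) in its hasp. The yellow-forked rest is at (349,212); its look-alikes are turquoise (301,204) and pink (345,179) and (364,138). Red things that could be mistaken for the knob are the funnel (163,210), the bung (244,298) and the hose valve (42,145). I choose the knob at (287,231) and the yellow rest at (349,212), and check both in a crop.

```bash
python3 - <<'E'
from h import *
fs={n:env.grab_frame(n) for n in("scene","top")}
np.save("pics/fs.npy",fs,allow_pickle=True)
out=[]
for n,(x0,y0) in(("scene",(190,170)),("top",(205,165))):
    im=fs[n]["frame"][y0:y0+90,x0:x0+180,::-1]
    out.append(cv2.resize(im,(800,400),interpolation=cv2.INTER_CUBIC)[:300 if 0 else 400])
m=np.vstack(out); cv2.imwrite("pics/crop1.png",cv2.resize(m,(600,600)) if 0 else cv2.resize(m,(800,600)))
for n,f in fs.items():
    hsv=cv2.cvtColor(f["frame"],cv2.COLOR_RGB2HSV)
    for o in("lid_panel","sample_case"):
        d=env.silhouettes(o,n)[0]; m=d["region"].astype(np.uint8)
        c=max(cv2.findContours(m,0,2)[0],key=cv2.contourArea)[:,0]
        z=.083
        W=np.array([ray(f,p,z)[:2] for p in c],np.float32); r=cv2.minAreaRect(W); print(n,o,np.round(r[0],4),np.round(r[1],4),round(r[2],2))
    d=env.silhouettes("lid_bar",n)[0]; m=d["region"].astype(np.uint8); c=cv2.findContours(m,0,2)[0]; c=max(c,key=cv2.contourArea)[:,0]
    W=np.array([ray(f,p,.115)[:2] for p in c],np.float32); print(n,"bar",[np.round(a,4) for a in cv2.minAreaRect(W)])
    for nm,lo,hi,box,z in(("knob",(0,130,90),(8,255,255),(270,215,300,250),.11),("knob2",(170,130,90),(180,255,255),(270,215,300,250),.11),("fork",(20,120,80),(35,255,255),(330,190,380,250),.075)):
        m=cv2.inRange(hsv,lo,hi); k=np.zeros_like(m);k[box[1]:box[3],box[0]:box[2]]=1; m*=k
        ys,xs=np.nonzero(m)
        if len(xs)<5: continue
        W=np.array([ray(f,(x,y),z)[:2] for x,y in zip(xs,ys)],np.float32)
        r=cv2.minAreaRect(W); print(n,nm,len(xs),xs.min(),xs.max(),ys.min(),ys.max(),W.mean(0).round(4),[np.round(a,4) for a in r])
E
```

```text
scene lid_panel [0.5555 0.1855] [0.2339 0.1898] 88.17
scene sample_case [0.5517 0.1909] [0.2303 0.2002] 88.32
scene bar [array([0.4775, 0.223 ]), array([0.0932, 0.0187]), np.float64(88.6036)]
scene knob 65 282 293 226 234 [0.4697 0.0771] [array([0.4696, 0.0769]), array([0.0315, 0.0192]), np.float64(85.0233)]
scene fork 160 342 358 194 215 [ 0.4725 -0.1367] [array([ 0.4726, -0.138 ]), array([0.0502, 0.069 ]), np.float64(72.0565)]
top lid_panel [0.5557 0.1872] [0.2224 0.1853] 88.55
top sample_case [0.5572 0.1864] [0.2264 0.194 ] 88.55Traceback (most recent call last):
  File "<stdin>", line 16, in <module>
IndexError: list index out of range
```

View pics/crop1.png

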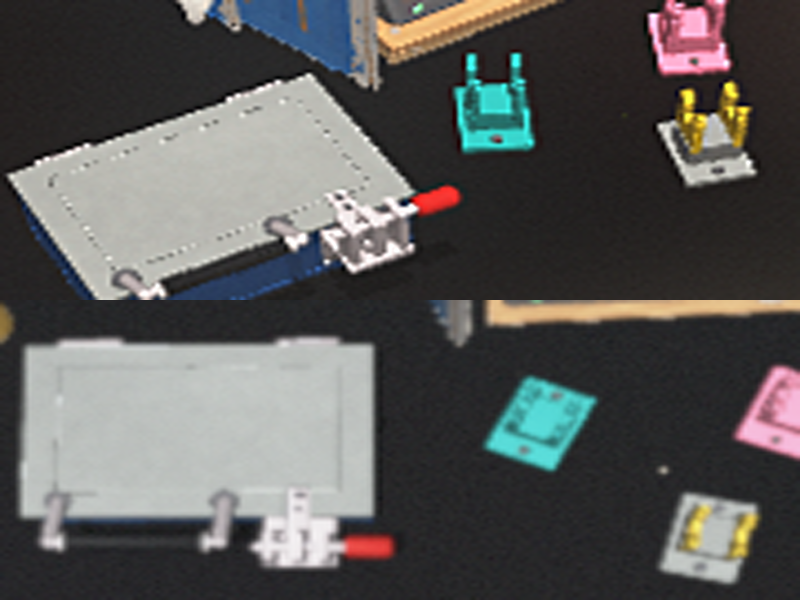

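Crop: the red knob at (435,200) and (368,546) sits in the hasp, and the yellow rest on its grey foot is at (708,140) and (710,535). The choice is confirmed. Now I'll bring the wrist camera closer.

>>> {"method": "play_rows", "body": {"steps": [{"translation": [0.2, 0.35, 0.1], "angular": [0, 0, 0.5], "fingers": 0}, {"translation": [0.4, 0.7, 0.1], "angular": [0, 0, 1], "fingers": 0}, {"translation": [0.4, 0.7, 0.1], "angular": [0, 0, 1], "fingers": 0}, {"translation": [0.4, 0.7, 0.1], "angular": [0, 0, 1], "fingers": 0}, {"translation": [0.4, 0.7, 0.1], "angular": [0, 0, 1], "fingers": 0}, {"translation": [0.4, 0.7, 0.1], "angular": [0, 0, 1], "fingers": 0}, {"translation": [0.4, 0.7, 0.1], "angular": [0, 0, 1], "fingers": 0}]}}

```text
clock: 2.28
eef_pos: [0.3905, -0.4072, 0.2937]
tool_rot: [0.0, 0.85, 0.527, -0.0]
wrist_force: [-0.1, -0.4, 0.1]
gripper_width: 0.997
grip_force: 0.0
```

>>> {"method": "play_rows", "body": {"steps": [{"translation": [0.1, 0.7, 0], "angular": [0, 0, 0.5555], "fingers": 0}, {"translation": [0.1, 0.7, 0], "angular": [0, 0, 0.5555], "fingers": 0}, {"translation": [0.1, 0.7, 0], "angular": [0, 0, 0.5555], "fingers": 0}, {"translation": [0.1, 0.7, 0], "angular": [0, 0, 0.5555], "fingers": 0}, {"translation": [0.1, 0.7, 0], "angular": [0, 0, 0.5555], "fingers": 0}, {"translation": [0.1, 0.7, 0], "angular": [0, 0, 0.5555], "fingers": 0}, {"translation": [0.1, 0.7, 0], "angular": [0, 0, 0.5555], "fingers": 0}]}}

```text
clock: 3.15
eef_pos: [0.4299, -0.1301, 0.2932]
tool_rot: [0.0, 0.718, 0.696, -0.0]
wrist_force: [0.8, 0.0, 0.5]
gripper_width: 1.003
grip_force: 0.0
```

```bash
cat >> h.py <<'E'
from scipy.spatial.transform import Rotation as Ro
def wrist():
    s=env.state(); f=env.grab_frame("wrist"); q=s["tool_rot"]
    T=np.eye(4); T[:3,:3]=Ro.from_quat([q[1],q[2],q[3],q[0]]).as_matrix(); T[:3,3]=s["eef_pos"]
    f["pose"]=T@f["T_tool_cam"]; return s,f
E
python3 - <<'E'
from h import *
s,f=wrist(); print(s["clock"],s["eef_pos"],s["tool_rot"],s["q"]); print(f["T_tool_cam"].round(3),f["camera_matrix"],f["pose"].round(3))
np.save("pics/w1.npy",f,allow_pickle=True); cv2.imwrite("pics/w1.png",f["frame"][:,:,::-1])
print(proj(f,[(.47,-.137,.064)]))
for d in env.silhouettes("pin_rest","wrist"): print(d["confidence"],d["bbox"])
E
```

```text
3.15 [ 0.42988111 -0.13007888  0.29316405] [ 2.26492433e-04  7.17731137e-01  6.96320190e-01 -3.97347661e-04] [ 0.5623376   0.21112361 -0.43082738  2.14922661  0.12309465  0.8039658
  0.02404192]
[[ 0.001  0.948  0.318  0.082]
 [ 1.    -0.001  0.    -0.   ]
 [ 0.     0.318 -0.948 -0.12 ]
 [ 0.     0.     0.     1.   ]] [[302.57421699   0.         275.82866128]
 [  0.         302.57421699 209.75976268]
 [  0.           0.           1.        ]] [[ 1.     0.028  0.01   0.432]
 [-0.03   0.947  0.319 -0.048]
 [-0.001 -0.319  0.948  0.413]
 [ 0.     0.     0.     1.   ]]
[[309.98571201 185.82717696]]
0.81 [361.5, 191.1, 436.2, 261.1]
0.81 [365.2, 61.8, 452.1, 125.7]
0.75 [425.8, 285.3, 504.4, 337.0]
0.73 [283.8, 156.1, 346.3, 214.8]
```

View pics/w1.png

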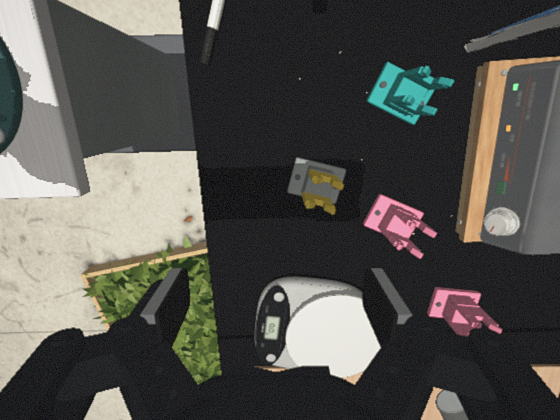

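The wrist view shows the yellow rest at (318,187), with the pink and turquoise look-alikes to its right. Next I'll move over the hasp.

>>> {"method": "play_rows", "body": {"steps": [{"translation": [0.1, 0.525, -0.05], "angular": [0, 0, 0], "fingers": 0}, {"translation": [0.1, 0.525, -0.05], "angular": [0, 0, 0], "fingers": 0}, {"translation": [0.1, 0.525, -0.05], "angular": [0, 0, 0], "fingers": 0}, {"translation": [0.1, 0.525, -0.05], "angular": [0, 0, 0], "fingers": 0}, {"translation": [0.1, 0.525, -0.05], "angular": [0, 0, 0], "fingers": 0}]}}

```text
clock: 3.88
eef_pos: [0.4707, 0.0834, 0.2731]
tool_rot: [-0.0, 0.716, 0.699, 0.0]
wrist_force: [-0.5, -0.4, -0.2]
gripper_width: 0.998
grip_force: 0.0
```

```bash
cat > fit.py <<'E'
from h import *
from scipy.optimize import minimize
s,f=wrist(); print(s["clock"],s["eef_pos"])
cv2.imwrite("pics/w2.png",f["frame"][:,:,::-1])
F=np.load("pics/fs.npy",allow_pickle=True).item(); w1=np.load("pics/w1.npy",allow_pickle=True).item()
L={"w2":f,"w1":w1,"scene":F["scene"],"top":F["top"]}
# rest: yellow + grey masks
pr=[(sx*9.5,sy*15) for sx in(-1,1) for sy in(-1,1)]
def boxp(x0,x1,y0,y1,z0,z1): return np.array([(x,y,z) for x in(x0,x1) for y in(y0,y1) for z in(z0,z1)])*1e-3
parts=[boxp(-35,35,-25,25,0,8)]+[boxp(min(sx*6,sx*13),max(sx*6,sx*13),sy*15-3.5,sy*15+3.5,8,84) for sx in(-1,1) for sy in(-1,1)]+[boxp(-13,13,sy*15-3.5,sy*15+3.5,8,60) for sy in(-1,1)]
def render(fr,p,parts,k=4):
    x,y,a=p; c,sn=np.cos(a),np.sin(a); R=np.array([[c,-sn,0],[sn,c,0],[0,0,1]])
    m=np.zeros((420*k,560*k),np.uint8)
    for b in parts:
        uv=proj(fr,b@R.T+[x,y,0]); cv2.fillConvexPoly(m,cv2.convexHull(((uv+.5)*k).astype(np.float32)).astype(np.int32),1)
    return cv2.resize(m.astype(np.float32),(560,420),interpolation=cv2.INTER_AREA)
masks={}
for n in("w2","w1","scene","top"):
    g=L[n]
    if n in("w2",): c=env.silhouettes("pin_rest","wrist")
    elif n=="w1": continue
    else: env.grab_frame(n); c=env.silhouettes("pin_rest",n)
    t=proj(g,[(.465,-.137,.03)])[0]
    if not c: continue
    d=min(c,key=lambda d:np.hypot(*(np.array(d["bbox"]).reshape(2,2).mean(0)-t)))
    print(n,t,d["bbox"],d["confidence"]); masks[n]=d["region"].astype(np.float32)
def cost(p,ns):
    q=np.array([p[0]*.01,p[1]*.01,p[2]*.1]); v=0
    for n in ns:
        r=render(L[n],q,parts); v+=1-np.minimum(r,masks[n]).sum()/np.maximum(r,masks[n]).sum()
    return v/len(ns)
for ns in (list(masks),)+tuple([n] for n in masks):
    r=min((minimize(cost,[46.8,-13.7,a],args=(ns,),method="Nelder-Mead",options=dict(initial_simplex=[[46.8,-13.7,a],[47.8,-13.7,a],[46.8,-12.7,a],[46.8,-13.7,a+1]])) for a in(-4,-1.5,1.5)),key=lambda r:r.fun)
    print("rest",ns,r.x*[.01,.01,.1],round(r.fun,3))
for n in L:
    g=L[n];hsv=cv2.cvtColor(g["frame"],cv2.COLOR_RGB2HSV)
    m=cv2.inRange(hsv,(0,140,80),(8,255,255))|cv2.inRange(hsv,(172,140,80),(180,255,255))
    t=proj(g,[(.4697,.0771,.11)])[0]
    if not(0<t[0]<560 and 0<t[1]<420): continue
    k,lab,st,cen=cv2.connectedComponentsWithStats(m); i=1+np.argmin(np.hypot(*(cen[1:]-t).T)) 
    ys,xs=np.nonzero(lab==i); W=np.array([ray(g,p,.11)[:2] for p in zip(xs,ys)],np.float32)
    print("knob",n,st[i],cen[i].round(1),[np.round(a,4) for a in cv2.minAreaRect(W)],g["pose"][:3,3].round(3))
E
python3 fit.py
```

```text
3.875 [0.47073626 0.08343067 0.27313543]
w2 [275.56334333 327.37595681] [260.6, 300.8, 313.7, 369.7] 0.72
scene [349.98269372 214.95740432] [337.8, 198.7, 357.2, 222.6] 0.81
top [362.89192481 242.19946211] [355.4, 223.8, 376.8, 247.4] 0.63
rest ['w2', 'scene', 'top'] [ 0.4832622  -0.144623   -0.27687503] 0.131
rest ['w2'] [ 0.48366016 -0.14471873 -0.30412013] 0.134
rest ['scene'] [ 0.48367827 -0.14476482 -0.38989116] 0.178
rest ['top'] [ 0.48343748 -0.1440228  -0.2500482 ] 0.06
knob w2 [269 188  19  32 525] [277.6 203.7] [array([0.4726, 0.0764]), array([0.0319, 0.0176]), np.float64(88.2452)] [0.473 0.165 0.393]
knob scene [282 225  12  10  70] [287.9 229.6] [array([0.4698, 0.077 ]), array([0.0201, 0.0327]), np.float64(0.3148)] [-0.244  0.482  1.388]
knob top [282 235  12   8  83] [287.6 238.5] [array([0.4735, 0.0786]), array([0.0303, 0.0193]), np.float64(88.7236)] [0.347 0.042 1.536]
```

View pics/w2.png

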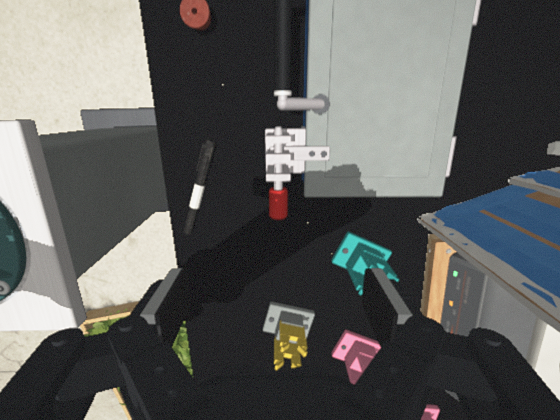

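The wrist view shows the red knob at (278,204), the hasp at (285,150) and the yellow rest at (290,335). The three rest fits agree at (0.4835, -0.1446) with yaw about -0.28, and the knob is at (0.4725, 0.0765, 0.11). I'll descend and grip it.

>>> {"method": "play_rows", "body": {"steps": [{"translation": [0.0045, -0.02, -0.15], "angular": [0, 0, 0], "fingers": 0}, {"translation": [0.0045, -0.02, -0.25], "angular": [0, 0, 0], "fingers": 0}, {"translation": [0.0045, -0.02, -0.35], "angular": [0, 0, 0], "fingers": 0}, {"translation": [0.0045, -0.02, -0.4], "angular": [0, 0, 0], "fingers": 0}, {"translation": [0.0045, -0.02, -0.4], "angular": [0, 0, 0], "fingers": 0}, {"translation": [0.0045, -0.02, -0.4], "angular": [0, 0, 0], "fingers": 0}]}}

```text
clock: 4.92
eef_pos: [0.4724, 0.0741, 0.114]
tool_rot: [0.0, 0.717, 0.697, 0.001]
wrist_force: [0.7, -0.7, 0.2]
gripper_width: 1.0
grip_force: 0.0
```

>>> {"method": "play_rows", "body": {"force": 40, "steps": [{"translation": [0, 0, 0], "angular": [0, 0, 0], "fingers": 1}, {"translation": [0, 0, 0], "angular": [0, 0, 0], "fingers": 1}, {"translation": [0, 0, 0], "angular": [0, 0, 0], "fingers": 1}, {"translation": [0, 0, 0], "angular": [0, 0, 0], "fingers": 1}, {"translation": [0, 0, 0], "angular": [0, 0, 0], "fingers": 1}, {"translation": [0, 0, 0], "angular": [0, 0, 0], "fingers": 1}, {"translation": [0, 0, 0], "angular": [0, 0, 0], "fingers": 1}, {"translation": [0, 0, 0], "angular": [0, 0, 0], "fingers": 1}]}}

```text
clock: 5.92
eef_pos: [0.472, 0.0744, 0.1134]
tool_rot: [0.0, 0.716, 0.698, 0.0]
wrist_force: [0.5, -0.3, 3.9]
gripper_width: 0.196
grip_force: 39.0
```

>>> {"method": "play_rows", "body": {"steps": [{"translation": [-0.001, -0.03, 0], "angular": [0, 0, 0], "fingers": 1}, {"translation": [-0.002, -0.06, 0], "angular": [0, 0, 0], "fingers": 1}, {"translation": [-0.003, -0.1, 0], "angular": [0, 0, 0], "fingers": 1}, {"translation": [-0.004, -0.15, 0], "angular": [0, 0, 0], "fingers": 1}, {"translation": [-0.006, -0.2, 0], "angular": [0, 0, 0], "fingers": 1}, {"translation": [-0.007, -0.25, 0], "angular": [0, 0, 0], "fingers": 1}, {"translation": [-0.007, -0.25, 0], "angular": [0, 0, 0], "fingers": 1}, {"translation": [-0.007, -0.25, 0.1], "angular": [0, 0, 0], "fingers": 1}, {"translation": [-0.007, -0.25, 0.1], "angular": [0, 0, 0], "fingers": 1}]}}

```text
clock: 7.05
eef_pos: [0.4703, -0.025, 0.1551]
tool_rot: [0.001, 0.716, 0.698, 0.002]
wrist_force: [1.0, 0.1, -0.4]
gripper_width: 0.191
grip_force: 39.1
```

```bash
python3 - <<'E'
from h import *
s,f=wrist(); print(s["clock"],s["eef_pos"],s["tool_rot"],s["wrist_force"]); np.save("pics/w3.npy",f,allow_pickle=True)
g=env.grab_frame("scene");c=cv2.resize(g["frame"][160:280,200:400,::-1],(500,300),interpolation=cv2.INTER_CUBIC)
w=cv2.resize(f["frame"][120:400,130:430,::-1],(600,560)); m=np.zeros((600,800,3),np.uint8); 
m[:300,300:]=c; m[300:600,:]=cv2.resize(f["frame"][200:410,:,::-1],(800,300)); m[:300,:300]=cv2.resize(f["frame"][200:400,180:380,::-1],(300,300)); cv2.imwrite("pics/c3.png",m)
q=Ro.from_quat(np.roll(s["tool_rot"],-1))
for k in(-10,14.5,40,72.5): print(k,proj(f,[s["eef_pos"]+q.apply([k*1e-3,0,.003])]))
for n in("wrist","scene"):
  for d in env.silhouettes("pin",n): print(n,d["confidence"],d["bbox"])
E
```

```text
7.05 [ 0.47033977 -0.02503476  0.15505382] [0.00137742 0.71625275 0.69783744 0.00173755] [ 0.97033464  0.09400811 -0.38432602]
-10 [[275.94536272 308.69411113]]
14.5 [[275.98957271 263.42015398]]
40 [[276.04120891 210.54127353]]
72.5 [[276.11715104 132.771519  ]]
wrist 0.85 [258.8, 124.8, 294.2, 319.4]
scene 0.58 [296.3, 203.6, 323.3, 217.7]
```

View pics/c3.png

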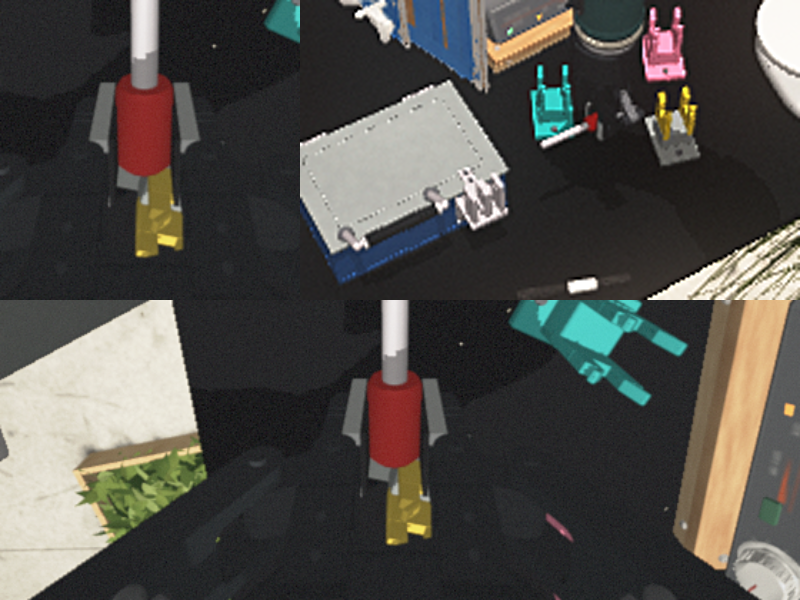

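The pin is out and held level: knob at (276,285) in the wrist frame, tip at row 125, so its origin lies about 46.5 mm from the TCP along tool x. I'll hover it over the rest with the yaw matched.

>>> {"method": "play_rows", "body": {"steps": [{"translation": [0, -0.15, 0], "angular": [0, 0, -0.16], "fingers": 1}, {"translation": [0.001, -0.3, 0], "angular": [0, 0, -0.32], "fingers": 1}, {"translation": [0.001, -0.41, 0], "angular": [0, 0, -0.32], "fingers": 1}, {"translation": [0.001, -0.41, -0.05], "angular": [0, 0, -0.32], "fingers": 1}, {"translation": [0.001, -0.41, -0.08], "angular": [0, 0, -0.32], "fingers": 1}, {"translation": [0.001, -0.41, -0.08], "angular": [0, 0, -0.32], "fingers": 1}]}}

```text
clock: 8.0
eef_pos: [0.4684, -0.1882, 0.12]
tool_rot: [-0.002, 0.798, 0.603, -0.001]
wrist_force: [-0.4, 0.1, -0.2]
gripper_width: 0.193
grip_force: 39.1
```

```bash
python3 - <<'E'
from h import *
s,f=wrist(); print(s["clock"],s["eef_pos"],s["tool_rot"],s["wrist_force"])
print("yaw of tool x", np.degrees(2*np.arctan2(s["tool_rot"][2],s["tool_rot"][1]))-90)
c,sn=np.cos(-.277),np.sin(-.277);R=np.array([[c,-sn,0],[sn,c,0],[0,0,1]])
P=np.array([(x,y,z) for y in(-18.5,18.5) for x in(-6,6) for z in(60,)]+[(0,y,64) for y in(-29,29)])*1e-3@R.T+[.4835,-.1446,0]
print(proj(f,P).round(1).tolist())
m=cv2.resize(f["frame"][110:310,180:380,::-1],(600,600),interpolation=cv2.INTER_CUBIC); cv2.imwrite("pics/c4.png",m); cv2.imwrite("pics/w4.png",f["frame"][:,:,::-1]); np.save("pics/w4.npy",f,allow_pickle=True)
E
```

```text
8.0 [ 0.46842258 -0.18818377  0.11996363] [-0.00155712  0.79750902  0.60330437 -0.00088429] [-0.3555483   0.08501265 -0.21067384]
yaw of tool x -15.786013521868384
[[270.9, 200.1], [290.2, 200.2], [270.7, 139.3], [291.3, 139.3], [280.5, 218.2], [281.2, 120.8]]
```

View pics/c4.png

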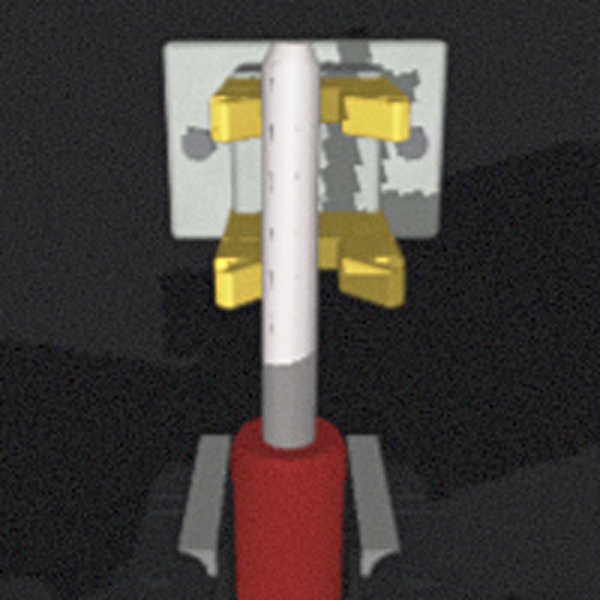

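The yaw matches: the foot edges are parallel to the shank. The pin is at column 290 and the fork centre at about 309, so the pin needs to go about 4 mm to the right; along its length it is right. I'll shift and recheck.

>>> {"method": "play_rows", "body": {"steps": [{"translation": [0.01, -0.003, 0], "angular": [0, 0, 0], "fingers": 1}, {"translation": [0.01, -0.003, 0], "angular": [0, 0, 0], "fingers": 1}, {"translation": [0.01, -0.003, 0], "angular": [0, 0, 0], "fingers": 1}]}}

```text
clock: 8.43
eef_pos: [0.4737, -0.1907, 0.1217]
tool_rot: [0.0, 0.798, 0.603, 0.0]
wrist_force: [-0.0, -0.7, -0.2]
gripper_width: 0.198
grip_force: 39.1
```

```bash
python3 - <<'E'
from h import *
s,f=wrist(); print(s["clock"],s["eef_pos"],s["tool_rot"],s["wrist_force"])
hsv=cv2.cvtColor(f["frame"],cv2.COLOR_RGB2HSV); m=cv2.inRange(hsv,(18,110,60),(36,255,255))[120:230,230:340]
for r in(35,40,45,75,85,90):
    x=np.nonzero(m[r-10+0])[0]; print(r+110,x.min()+230 if len(x) else None,x.max()+230 if len(x) else None)
cv2.imwrite("pics/c5.png",cv2.resize(f["frame"][110:310,180:380,::-1],(600,600),interpolation=cv2.INTER_CUBIC))
E
```

```text
8.425 [ 0.47368784 -0.19068637  0.12169176] [3.34096411e-04 7.98053254e-01 6.02586809e-01 1.71801158e-04] [-0.00239723 -0.6829773  -0.15725022]
145 239 303
150 239 303
155 None None
185 246 299
195 240 303
200 240 303
```

View pics/c5.png

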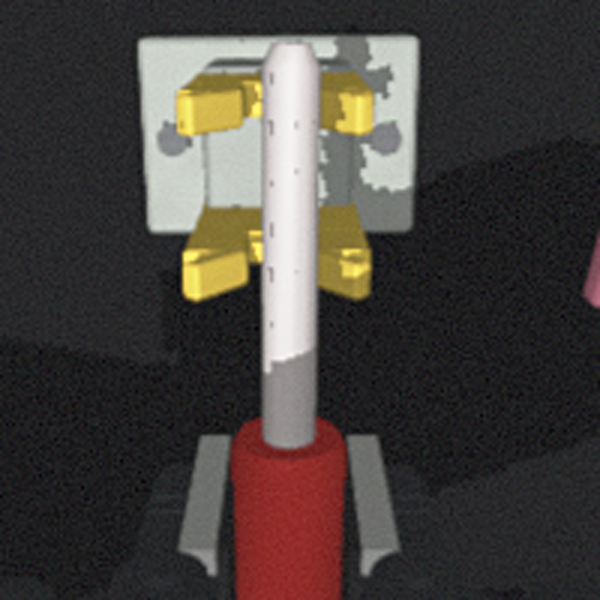

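It overshot: the fork centre is at 275, the pin at 290, about 2.2 mm too far. I'll correct that and descend gently.

>>> {"method": "play_rows", "body": {"steps": [{"translation": [-0.005, 0.0015, 0], "angular": [0, 0, 0], "fingers": 1}, {"translation": [-0.005, 0.0015, 0], "angular": [0, 0, 0], "fingers": 1}, {"translation": [-0.005, 0.0015, 0], "angular": [0, 0, 0], "fingers": 1}, {"translation": [-0.005, 0.0015, -0.03], "angular": [0, 0, 0], "fingers": 1}, {"translation": [-0.005, 0.0015, -0.06], "angular": [0, 0, 0], "fingers": 1}, {"translation": [-0.005, 0.0015, -0.08], "angular": [0, 0, 0], "fingers": 1}, {"translation": [-0.005, 0.0015, -0.1], "angular": [0, 0, 0], "fingers": 1}, {"translation": [-0.005, 0.0015, -0.115], "angular": [0, 0, 0], "fingers": 1}, {"translation": [-0.005, 0.0015, -0.13], "angular": [0, 0, 0], "fingers": 1}, {"translation": [-0.005, 0.0015, -0.13], "angular": [0, 0, 0], "fingers": 1}]}}

```text
clock: 9.72
eef_pos: [0.4714, -0.1901, 0.069]
tool_rot: [-0.0, 0.798, 0.603, -0.0]
wrist_force: [-0.8, 0.1, -1.3]
gripper_width: 0.194
grip_force: 39.1
```

```bash
python3 - <<'E'
from h import *
s,f=wrist(); print(s["clock"],s["eef_pos"],s["tool_rot"],s["wrist_force"],s["wrist_torque"])
cv2.imwrite("pics/c6.png",cv2.resize(f["frame"][110:310,180:380,::-1],(600,600),interpolation=cv2.INTER_CUBIC))
E
```

```text
9.725 [ 0.47136417 -0.1900978   0.06898402] [-1.25309730e-04  7.98101036e-01  6.02523613e-01 -1.30406567e-04] [-0.78704881  0.08081798 -1.27785569] [-0.06070815  0.01404851  0.03465684]
```

View pics/c6.png

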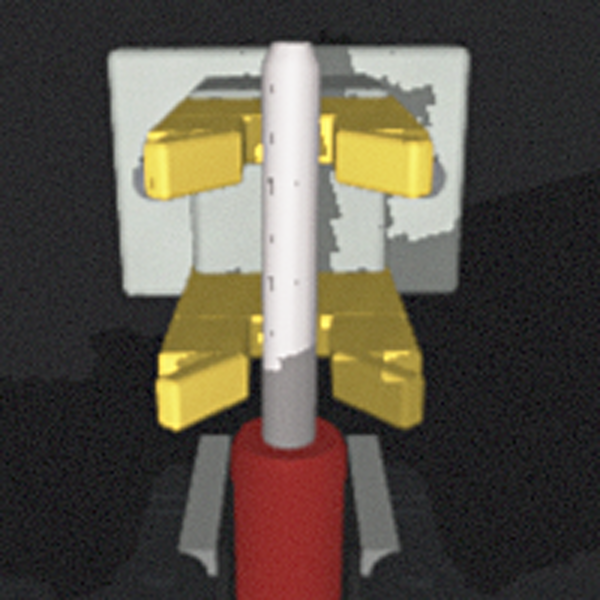

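The shank is centred in both notches, with the overhang about equal at the two ends. I'll let go and rise straight up.

>>> {"method": "play_rows", "body": {"steps": [{"translation": [0, 0, -0.0025], "angular": [0, 0, 0], "fingers": 1}, {"translation": [0, 0, -0.0025], "angular": [0, 0, 0], "fingers": 0.7}, {"translation": [0, 0, -0.0025], "angular": [0, 0, 0], "fingers": 0.5}, {"translation": [0, 0, -0.0025], "angular": [0, 0, 0], "fingers": 0.5}, {"translation": [0, 0, -0.0025], "angular": [0, 0, 0], "fingers": 0.5}, {"translation": [0, 0, 0.05], "angular": [0, 0, 0], "fingers": 0.5}, {"translation": [0, 0, 0.15], "angular": [0, 0, 0], "fingers": 0.5}, {"translation": [0, 0, 0.3], "angular": [0, 0, 0], "fingers": 0.5}, {"translation": [0, 0, 0.45], "angular": [0, 0, 0], "fingers": 0.3}, {"translation": [0, 0, 0.45], "angular": [0, 0, 0], "fingers": 0}]}}

```text
clock: 11.02
eef_pos: [0.4745, -0.1908, 0.254]
tool_rot: [0.005, 0.798, 0.602, 0.003]
wrist_force: [-0.1, 0.1, -0.5]
gripper_width: 0.889
grip_force: 0.0
```

```bash
python3 - <<'E'
from h import *
s,f=wrist(); print(s["clock"],s["eef_pos"],s["tool_rot"])
np.save("pics/w7.npy",f,allow_pickle=True)
cv2.imwrite("pics/w7.png",cv2.resize(f["frame"][140:380,160:400,::-1],(480,480),interpolation=cv2.INTER_CUBIC))
for n in("scene","top"):
  env.grab_frame(n)
  for d in env.silhouettes("pin",n): print(n,d["confidence"],d["bbox"])
for d in env.silhouettes("pin","wrist"): 
  ys,xs=np.nonzero(d["region"]); W=np.array([ray(f,p,.064)[:2] for p in zip(xs,ys)],np.float32); print("wrist",d["confidence"],d["bbox"],[np.round(a,4) for a in cv2.minAreaRect(W)])
E
```

```text
11.025 [ 0.47448196 -0.19082592  0.25403344] [0.00450461 0.79827084 0.60227566 0.00272062]
scene 0.49 [358.9, 198.0, 369.0, 202.6]
top 0.43 [358.3, 234.5, 388.0, 240.8]
top 0.32 [212.4, 178.1, 289.1, 243.3]
wrist 0.96 [265.6, 113.7, 280.0, 202.7] [array([ 0.4783, -0.1597]), array([0.0881, 0.0179]), np.float64(78.0534)]
```

View pics/w7.png

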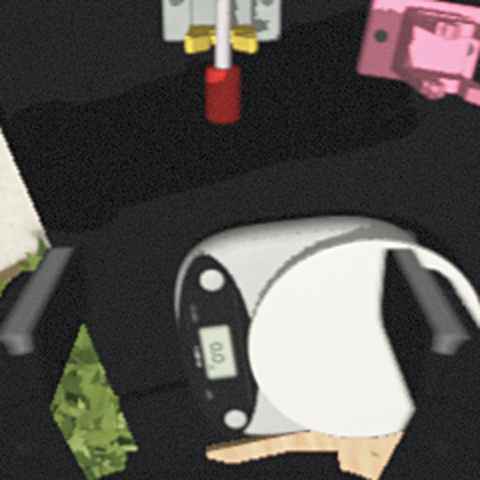

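The pin rests in both notches: knob at (222,95), shank over the yellow forks, estimated origin within 2 mm of the notch. Next is the bar.

>>> {"method": "play_rows", "body": {"steps": [{"translation": [0, 0.1, 0], "angular": [0, 0, 0.1], "fingers": 0}, {"translation": [0, 0.4, 0], "angular": [0, 0, 0.316], "fingers": 0}, {"translation": [0, 0.8625, 0], "angular": [0, 0, 0.316], "fingers": 0}, {"translation": [0, 0.8625, 0], "angular": [0, 0, 0.316], "fingers": 0}, {"translation": [0, 0.8625, 0], "angular": [0, 0, 0.316], "fingers": 0}, {"translation": [0, 0.8625, 0], "angular": [0, 0, 0.316], "fingers": 0}, {"translation": [0, 0.8625, 0], "angular": [0, 0, 0.316], "fingers": 0}, {"translation": [0, 0.8625, 0], "angular": [0, 0, 0.316], "fingers": 0}]}}

```text
clock: 12.32
eef_pos: [0.4707, 0.1542, 0.2481]
tool_rot: [-0.0, 0.717, 0.697, -0.001]
wrist_force: [0.4, -0.5, 0.2]
gripper_width: 0.996
grip_force: 0.0
```

```bash
python3 - <<'E'
from h import *
s,f=wrist(); print(s["clock"],s["eef_pos"],s["tool_rot"])
print("yaw",np.degrees(2*np.arctan2(s["tool_rot"][2],s["tool_rot"][1]))-90)
m=f["frame"][:,:,::-1].copy(); cv2.imwrite("pics/w8.png",m)
for d in env.silhouettes("lid_bar","wrist"):
  ys,xs=np.nonzero(d["region"]); W=np.array([ray(f,p,.115)[:2] for p in zip(xs,ys)],np.float32); print("bar",d["confidence"],d["bbox"],[np.round(a,4) for a in cv2.minAreaRect(W)])
for d in env.silhouettes("lid_panel","wrist")[:1]: print(d["confidence"],d["bbox"])
print(proj(f,[(.4805,.22,.115),(.4805-.0013,.22-.046,.115),(.4805+.0013,.22+.046,.115)]))
E
```

```text
12.325 [0.47068224 0.15416799 0.2481455 ] [-4.27337698e-04  7.17235015e-01  6.96829721e-01 -1.44607132e-03]
yaw -1.6534689512889287
bar 0.8 [277.2, 60.8, 297.0, 182.6] [array([0.4792, 0.2228]), array([0.0946, 0.0145]), np.float64(88.9285)]
0.71 [268.9, 25.0, 491.1, 265.0]
[[286.24083278 128.36303591]
 [285.64661391 183.77094516]
 [286.91087165  65.88529456]]
```

View pics/w8.png

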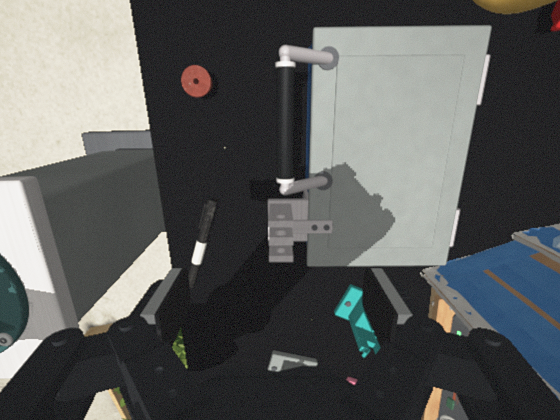

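The bar's black sleeve runs from (286,62) to (287,182), giving its centre at (0.4795, 0.222, 0.115) and a length of 94.6 mm, which fits. Before lifting I'll triangulate the hanging panel corner and the nozzle for clearance.

```bash
python3 - <<'E'
from h import *
F=np.load("pics/fs.npy",allow_pickle=True).item()
def tri(a,b):
    A=[]
    for n,uv in(("top",a),("scene",b)):
        f=F[n]; o=f["pose"][:3,3]; d=ray(f,uv,0)-o; d/=np.linalg.norm(d); A.append((o,np.eye(3)-np.outer(d,d)))
    x=np.linalg.solve(sum(M for _,M in A),sum(M@o for o,M in A)); return x.round(3),[round(float(np.linalg.norm(M@(x-o))),3) for o,M in A]
print("panel low corner",tri((311,174),(273,193)),"nozzle",tri((265,161),(237,178)),"panel top near",tri((272,35),(207,32)))
E
```

```text
panel low corner (array([ 0.68 ,  0.008, -0.01 ]), [0.002, 0.002]) nozzle (array([0.681, 0.131, 0.147]), [0.005, 0.005]) panel top near (array([0.859, 0.088, 0.519]), [0.004, 0.004])
```

>>> {"method": "play_rows", "body": {"steps": [{"translation": [0.022, 0.17, -0.05], "angular": [0, 0, 0], "fingers": 0}, {"translation": [0.022, 0.17, -0.1], "angular": [0, 0, 0], "fingers": 0}, {"translation": [0.022, 0.17, -0.2], "angular": [0, 0, 0], "fingers": 0}, {"translation": [0.022, 0.17, -0.28], "angular": [0, 0, 0], "fingers": 0}, {"translation": [0.022, 0.17, -0.325], "angular": [0, 0, 0], "fingers": 0}, {"translation": [0.022, 0.17, -0.325], "angular": [0, 0, 0], "fingers": 0}, {"translation": [0.022, 0.17, -0.325], "angular": [0, 0, 0], "fingers": 0}]}}

```text
clock: 13.35
eef_pos: [0.481, 0.223, 0.1202]
tool_rot: [0.0, 0.718, 0.696, 0.001]
wrist_force: [-0.4, -0.6, 0.1]
gripper_width: 0.997
grip_force: 0.0
```

>>> {"method": "play_rows", "body": {"force": 60, "steps": [{"translation": [0, 0, 0], "angular": [0, 0, 0], "fingers": 1}, {"translation": [0, 0, 0], "angular": [0, 0, 0], "fingers": 1}, {"translation": [0, 0, 0], "angular": [0, 0, 0], "fingers": 1}, {"translation": [0, 0, 0], "angular": [0, 0, 0], "fingers": 1}, {"translation": [0, 0, 0], "angular": [0, 0, 0], "fingers": 1}, {"translation": [0, 0, 0], "angular": [0, 0, 0], "fingers": 1}, {"translation": [0, 0, 0], "angular": [0, 0, 0], "fingers": 1}, {"translation": [0, 0, 0], "angular": [0, 0, 0], "fingers": 1}]}}

```text
clock: 14.35
eef_pos: [0.4796, 0.2229, 0.1195]
tool_rot: [-0.0, 0.717, 0.697, -0.0]
wrist_force: [-3.5, 0.2, 5.1]
gripper_width: 0.139
grip_force: 58.5
```

>>> {"method": "play_rows", "body": {"steps": [{"translation": [0.01, 0, 0.037], "angular": [0, 0, 0], "fingers": 1}, {"translation": [0.0235, -0.001, 0.0735], "angular": [0, 0, 0], "fingers": 1}, {"translation": [0.04, -0.001, 0.1085], "angular": [0, 0, 0], "fingers": 1}, {"translation": [0.0595, -0.002, 0.142], "angular": [0, 0, 0], "fingers": 1}, {"translation": [0.082, -0.002, 0.1735], "angular": [0, 0, 0], "fingers": 1}, {"translation": [0.107, -0.003, 0.203], "angular": [0, 0, 0], "fingers": 1}, {"translation": [0.107, -0.003, 0.203], "angular": [0, 0, 0], "fingers": 1}, {"translation": [0.107, -0.003, 0.203], "angular": [0, 0, 0], "fingers": 1}]}}

```text
clock: 15.35
eef_pos: [0.5227, 0.222, 0.2013]
tool_rot: [-0.0, 0.717, 0.697, -0.0]
wrist_force: [-5.5, 0.6, 2.0]
gripper_width: 0.14
grip_force: 59.6
```

>>> {"method": "play_rows", "body": {"steps": [{"translation": [0.027, -0.001, 0.027], "angular": [0, 0, 0], "fingers": 1}, {"translation": [0.057, -0.002, 0.052], "angular": [0, 0, 0], "fingers": 1}, {"translation": [0.089, -0.003, 0.074], "angular": [0, 0, 0], "fingers": 1}, {"translation": [0.122, -0.004, 0.093], "angular": [0, 0, 0], "fingers": 1}, {"translation": [0.157, -0.005, 0.1095], "angular": [0, 0, 0], "fingers": 1}, {"translation": [0.194, -0.0055, 0.123], "angular": [0, 0, 0], "fingers": 1}, {"translation": [0.194, -0.0055, 0.123], "angular": [0, 0, 0], "fingers": 1}, {"translation": [0.194, -0.0055, 0.123], "angular": [0, 0, 0], "fingers": 1}, {"translation": [0.194, -0.0055, 0.123], "angular": [0, 0, 0], "fingers": 1}]}}

```text
clock: 16.48
eef_pos: [0.6001, 0.2204, 0.25]
tool_rot: [-0.0, 0.717, 0.697, 0.0]
wrist_force: [-3.9, 3.6, 5.0]
gripper_width: 0.141
grip_force: 59.9
```

```bash
python3 - <<'E'
from h import *
s,f=wrist(); p=s["eef_pos"]; print(s["clock"],p,s["wrist_force"],s["grip_force"],abs(s["qd"]).max())
d=p-[.4796,.2229,.1195]; print("theta from chord",np.degrees(np.arctan2(.039+d[2],.173-d[0])-np.arctan2(.039,.173)), np.hypot(.039+d[2],.173-d[0]))
g=env.grab_frame("scene"); t=env.grab_frame("top")
m=np.hstack([cv2.resize(g["frame"][150:290,190:380,::-1],(400,295)),cv2.resize(t["frame"][150:290,200:390,::-1],(400,295))])
cv2.imwrite("pics/end.png",m)
E
```

```text
16.475 [0.60014912 0.22038477 0.25000118] [-3.94397097  3.64354481  4.95966255] 59.857109785079956 0.002026512859702819
theta from chord 60.10168159199376 0.1774309561772349
```

View pics/end.png

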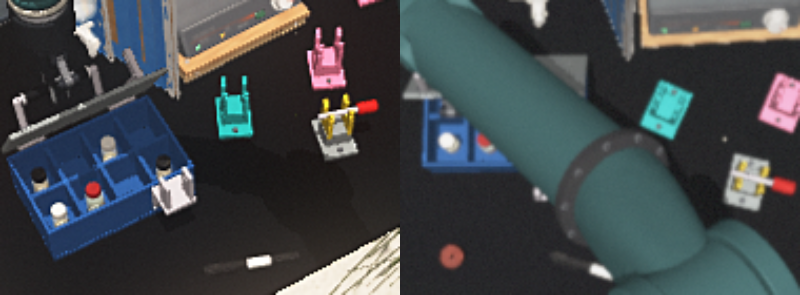

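The lid is open and held at (85,85) with the vials visible, at an angle of 60.1° with the arm still. The pin lies in the yellow rest at (345,108). Handing in.

```bash
python3 -c "
from workcell import env
print(env.finish_job())"
```

```text
the job is handed in; nothing more can be done
None
```

The job is handed in at about 16.5 s: the pin lies in both notches of the yellow rest, let go, and the gripper holds the lid still by its bar at about 60° (60.1° worked out from the tool position); the judge's result was not shown.

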